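Close and wedge-lock a casting mould

ROBOT

A 6-joint arm with a two-finger parallel gripper is mounted at the origin on the work surface. World frame = base frame: x ahead of the robot, y to its left, z up, the work surface at z = 0. Lengths are in m, angles in rad, forces in N, time in s.
With the tool pointing down it reaches from about 0.35 to 0.775 m from the base axis. Payload 7.3 kg.
Tool frame: the origin (TCP) lies on the centre line of the jaws, within the pads' length; the fingertips stand 17 mm ahead of it and the grasp point (between the pads) lies 2 mm behind it; z points along the fingers, x is the direction in which the jaws open and shut, and the axes are right-handed (so a half turn about z gives the same grasp; the last joint's range is limited). The gripper opens to 92 mm and grips with 3 to 60 N. Pads are 19 mm wide; open, the fingers measure 130 mm over their backs; the gripper's body (75 mm by 190 mm) begins 47 mm behind the grasp point.
Start: joints at [-1.3, 0.342, 1.524, -0, 1.275, -0.146], TCP at [0.213, -0.48, 0.244] pointing down, gripper open.
Joint ranges: [-2.53, 2.53], [-0.77, 2.02], [0.04, 2.7], [-1, 4.14], [0.28, 2.66], [-3.11, 3.11]. Speed limits (rad/s): [2.57, 2.57, 3.14, 3.14, 3.14, 3.14].

INTERFACE

Orientations are given as a unit quaternion [x, y, z, w].
In Python, from station import state, camera, calibration, finish_job gives the robot as it stands. The module is installed in compiled form; this text tells all that it offers.
- The arm moves only by the shell command python3 -m handwheel 'ROWS' [OPENING]. ROWS is a JSON object of lists of equal length, an entry for each row: "translation": the shift along the tool's x, y, z in mm, a list of three; "twist": the turn about the tool's z in rad. In form: {"translation": [[dx, dy, dz], ...], "twist": [twist, ...]}. A call has 1 to 8 rows; each row is the pose to reach, as a shift and turn from the pose commanded when the call began, along the tool's axes at that moment; what a row does not reach only later rows make up. A row lasts 1/12 s, in which the tool goes at most 41.7 mm and 7.16 degrees, less where a joint would pass 70% of its speed; a pose out of reach is approached as far as the arm can. A call with a gripper value outside its range is refused whole. OPENING is the opening, from -1 (shut) to 1 (fully open), set as the call begins (- or left out, the last holds). The fingers move at their own pace and stop on an object; the grip force is fixed at half the most. Time passes only in rows, so rows that repeat a pose let the fingers close. It gives the time, the measured TCP pose, the force and the opening at its end, in the units of the state.
- state(): the state, without advancing time (a new reading comes with each control period).
- camera(name): name is "side" or "top" or "wrist"; returns (picture, depth): 400x640x3 uint8, blue, green, red; 400x640 float32, m along the optical axis (not along the pixel's ray), 0 where there is no reading.
- calibration(name): a dict with "fov_y" (degrees; the focal length in pixels is half the picture's height over the tangent of half this angle, whatever the lens; pixels are square), "cx", "cy" (the principal point, pixels), "R" (3x3) and "t" (3): a world point X has camera coordinates R X + t; the wrist camera has in their place "tool_from_camera" (4x4, takes a point from camera to tool coordinates, whose origin is the TCP and whose axes are the tool frame's). Camera axes: x right, y down, z forward; pixel columns grow to the right and rows downward; lengths in m; the calibration is good to about 2 mm. A picture is of the moment at which its call begins: read the wrist's pose just before it. calibration takes no time and is no camera call.
- finish_job(): hands the job in, once; it reports no verdict.
The state is a dict: "time": time; "qpos": joint angles; "joint_vel": joint speeds; "joint_torque": joint torques, N m; "eef_pos": TCP position; "eef_rot": TCP orientation; "wrist_force": force on the tool from outside, world axes, zero at the start; "torque": the same for the moment, N m; "width": finger opening in m.
Only numpy, scipy, OpenCV 4.12 (cv2) and the standard library are available. Lean on these libraries where they do the work, as an engineer would, in place of code of your own. Each camera call takes 0.05 s, during which the arm holds its last target.

TASK

Stand the loose half of the small plaster mould upright in the empty place of the mould clamp, funnel side facing its fixed mate, lowering it gently rather than dropping it. Then slide the clamp bar up until it presses the half against its mate, and push the thumb wedge firmly along its ramp, in behind the bar, until the bar is jammed fast; let go and leave the other things on the bench where they are.

Things in the scene. Friction and masses are not known exactly. Their poses are not given: they have to be found in the camera images.
- clamp: Mould clamp fixed to the bench: plywood base 150 (x) x 275 (y) x 12 mm thick. Origin on the bench surface under the clamping axis. Own +y is the clamping direction, from the wedge end to the end block; the wedge is pushed in towards +x. Along +y stand ramp block (top 38 mm above the bench), wedge, bar between guides (tops 30), empty place, fixed mate, end block (top 72).
- mate_top (a point): Middle of the top edge of the joint face of the fixed mate (clamp frame x 0, y 75, z 92 mm): a plaster block 56 wide x 35 thick x 80 high, with a half-funnel notch in its top towards the empty place. Axes as the clamp's.
- home (a point): Point on the clamp's floor, 12 mm above the bench, where the loose half's origin lies when it stands fully home, centred and against the mate (clamp frame x 0, y 57.5, z 12 mm). Axes as the clamp's. On either side of the empty place is a low cheek, 62 mm apart in x, tops 27 mm above the bench, from y 36 to 75 mm.
- half: Loose mould half: white plaster block 56 (x) x 35 (y) x 80 (z) mm, about 0.2 kg, standing upright. Origin: centre of its underside. A half-funnel notch, 24 wide and 16 mm high, opens in the top of its joint face, the +y side, which must face the mate (own y along the clamp's y). 3 mm to spare to each cheek. Grip across the 56 mm width (own x), below the notch, 20 mm or more above its foot.
- half_mouth (a point): Point of the loose half: middle of the top edge of its joint face (own x 0, y 17.5, z 80 mm).
- bar (a joint): Travel of the aluminium clamp bar towards the mould (clamp +y), m: 0 fully back, stop at 0.036; it touches the half standing home at 0.028. Friction about 2 N, stays where left. Starts at 0 to 0.010, so the empty place is 53 to 63 mm long. Bar 30 wide, top 36 mm above the bench, with a pusher plate at its nose 50 wide, top 58 mm.
- bar_lug (a point): Centre of the top of the square upright lug on the bar: 16 x 16 mm, 38 mm high (36 to 74 mm above the bench); grip or push it to slide the bar. Moves with the bar.
- wedge (a joint): Travel of the steel thumb wedge along its ramp, m: 0 out, stop at 0.075; direction (0.977, 0.215, 0) in clamp axes. Friction 1.5 N, stays where left. From 0.012 its nose passes behind the bar's rear end if the bar is at 0.021 or more (else it hits the bar's side). With the mould closed it meets the bar at about 0.048 and jams within 1 to 2 mm more as the push grows to about 10 N; it holds when let go.
- wedge_tab (a point): Centre of the top of the wedge's upright thumb tab: 16 (clamp x) x 24 (clamp y) mm, 34 mm high (36 to 70 mm above the bench); push or grip it. Moves with the wedge.
- wide_mould: Bystander: another plaster mould, a plain block 88 x 50 x 70 mm with no notch, loose. Origin: centre of its underside.
- mug: Bystander: unglazed white mug, 72 mm across, 80 mm high, loose. Origin: centre of its underside.
- teapot: Bystander: unglazed white teapot, body 124 mm across, 105 mm high, loose. Origin: centre of its underside.
- brush: Bystander: brush lying on the bench near the clamp. Origin: its underside near the middle.
- mallet: Bystander: wooden mallet lying beyond the clamp. Origin: its underside near the middle.
- bowl: Bystander: white bowl, 110 mm across, 45 mm high. Origin: centre of its underside.
- jar: Bystander: jar with lid, 64 mm across, 85 mm high. Origin: centre of its underside.
Not all that is in view belongs to the job. Leave any red look-alike of the half alone.

How it is judged:
On the way, in this order (a step that is already met when the one before it is completed fails the run):
1. the loose half stands upright on the clamp's floor between the cheeks, funnel side to the mate (its joint face within 30 mm of the mate) (x of half in the frame of home between -0.005 and 0.005 m and z of half in the frame of home between -0.003 and 0.003 m and angle between half's own z axis and vertical below 0.08 rad and y of half_mouth in the frame of home above -0.013 m), for 0.2 s.
2. the bar is slid up to the half (joint at 0.021 or more) with the half standing in place (x of half in the frame of home between -0.005 and 0.005 m and z of half in the frame of home between -0.003 and 0.003 m and angle between half's own z axis and vertical below 0.08 rad and value of joint bar above 0.021 m), for 0.1 s.
At the end, for the whole second after the job is handed in: The half stands upright (0.08 rad) on the clamp floor, within 5 mm of the middle and 4 mm of the mate; bar joint over 0.0255, wedge joint over 0.035; let go, the wedge still presses the bar, and the bar the half, with over 4 N; all at rest (x of half in the frame of home between -0.005 and 0.005 m and z of half in the frame of home between -0.003 and 0.003 m and angle between half's own z axis and vertical below 0.08 rad and y of half_mouth in the frame of home between 0.0135 and 0.0215 m and value of joint bar above 0.0255 m and value of joint wedge above 0.035 m and contact force between bar and half above 4 N and contact force between wedge and bar above 4 N and linear speed of half below 0.01 m/s); the robot touches nothing.
It fails at once if another thing on the bench is shifted by more than 40 mm (distance of any of wide_mould, mug, teapot, brush, mallet, bowl, jar from where it was at the start of the episode above 0.04 m).
It fails at once if the half is dropped into the clamp (faster than 0.5 m/s just above its floor) (linear speed of half above 0.5 m/s and distance between half and home below 0.04 m).
It also fails if it takes over 62 s, if anything falls off the work surface, if the arm or the gripper's body presses on something with over 40 N, if the wrist force passes 120 N, or if a joint passes its speed limit or range.

## Working session

There is one attempt and no reset: what is moved stays moved. The work goes in short steps, Python scripts to look and compute and a shell command to move; the robot and the scene stay as the last step left them, time stands still between calls to the robot, and variables do not carry over. Pictures are saved under pics/ and viewed, and the job is handed in when it is done.

```bash
mkdir -p pics; cat > h.py <<'E'
import numpy as np, cv2
from scipy.spatial.transform import Rotation as Ro
from station import state, camera, calibration
def cal(name, st=None):
    c=calibration(name); f=200/np.tan(np.radians(c["fov_y"])/2)
    if "R" in c: R=np.array(c["R"]);t=np.array(c["t"]); Rw=R.T; o=-R.T@t
    else:
        T=np.array(c["tool_from_camera"]); W=np.eye(4); W[:3,:3]=Ro.from_quat(st["eef_rot"]).as_matrix(); W[:3,3]=st["eef_pos"]
        M=W@T; Rw=M[:3,:3]; o=M[:3,3]
    return f,c["cx"],c["cy"],Rw,o
def pts(depth,k):
    f,cx,cy,Rw,o=k
    v,u=np.mgrid[0:400,0:640]
    d=depth
    P=np.stack([(u-cx)/f*d,(v-cy)/f*d,d],-1)@Rw.T+o
    P[d<=0]=np.nan
    return P
def ray(u,v,z,k):
    f,cx,cy,Rw,o=k
    r=Rw@np.array([(u-cx)/f,(v-cy)/f,1]); return o+r*(z-o[2])/r[2]
E
python3 - <<'E'
from h import *
s=state();print(s)
for n in ("top","side","wrist"):
    s=state();p,d=camera(n);k=cal(n,s);cv2.imwrite(f"pics/{n}0.png",p);np.savez(f"{n}0.npz",p=p,d=d)
    import pickle;pickle.dump(k,open(f"{n}0.k","wb"));print(n,k[0],k[1],k[2],k[4].round(3),k[3].round(3).tolist(),(d>0).mean())
E
```

```text
{'time': 0.0, 'qpos': array([-1.29999437e+00,  3.42705683e-01,  1.52500890e+00, -2.29265435e-05,
        1.27540714e+00, -1.46007234e-01]), 'joint_vel': array([ 0.00105329, -0.00036791,  0.00031107,  0.00101939,  0.00127152,
        0.0008663 ]), 'joint_torque': array([ 9.98138858e-04, -4.31250143e+01, -2.44216973e+01,  7.18521327e-02,
        5.60707622e-02, -1.23566715e-04]), 'eef_pos': array([ 0.21245113, -0.47967577,  0.24305662]), 'eef_rot': array([ 8.38108045e-01, -5.45503731e-01, -5.80522097e-04, -4.97625111e-04]), 'wrist_force': array([-0.5728042 ,  0.69282316, -0.05340712]), 'torque': array([-0.02444902, -0.02182879,  0.01978892]), 'width': 0.0920159834741333}
top 435.4301160345383 316.1168254883157 197.7866022080955 [ 0.431 -0.007  1.244] [[-0.003, -0.991, 0.132], [-1.0, 0.004, 0.007], [-0.008, -0.132, -0.991]] 0.99594921875
side 382.2500884298584 329.1640732741601 199.52549961046745 [0.11  0.592 0.623] [[-0.82, -0.313, 0.48], [-0.572, 0.474, -0.669], [-0.018, -0.823, -0.568]] 0.99619921875
wrist 335.00852003788077 312.612574841402 201.64824120044875 [ 0.272 -0.453  0.385] [[0.405, -0.887, -0.224], [-0.914, -0.393, -0.098], [-0.001, 0.244, -0.97]] 0.98366015625
```

View pics/top0.png

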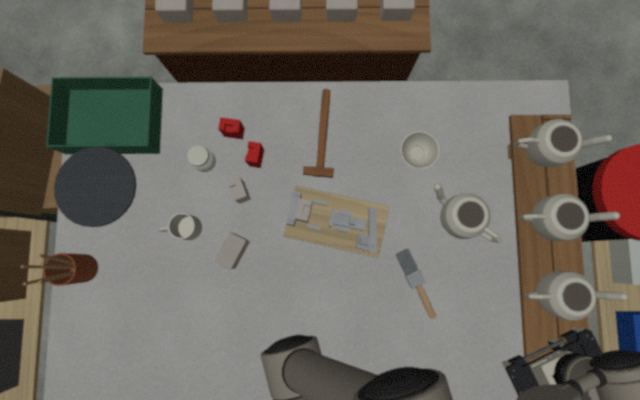

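View pics/side0.png

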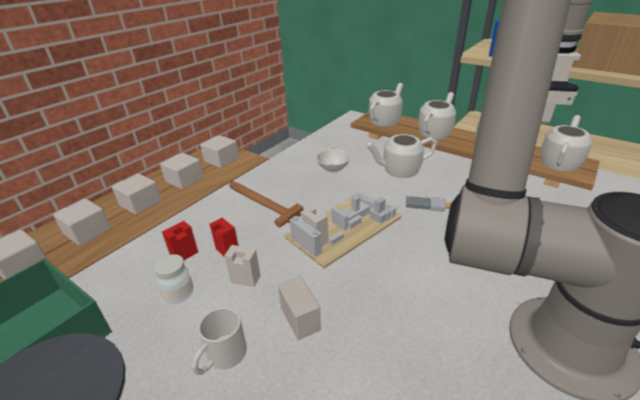

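View pics/wrist0.png

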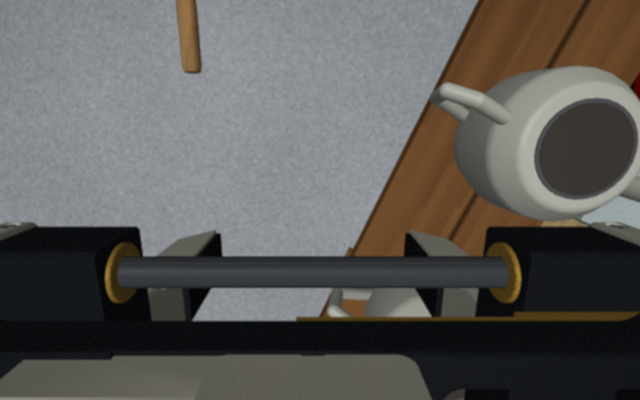

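The top view shows the clamp at about (335,222), its end block at the left (297,207), the loose half at (238,188), the wide mould at (232,250) and the red look-alikes at (230,127) and (254,153). Next I'll zoom in and measure.

```bash
python3 - <<'E'
from h import *
import pickle
p=np.load("top0.npz")["p"];d=np.load("top0.npz")["d"];k=pickle.load(open("top0.k","rb"));P=pts(d,k)
c=p[165:275,215:395];cv2.imwrite("pics/top0z.png",cv2.resize(c,None,fx=4.4,fy=4.4,interpolation=cv2.INTER_CUBIC))
z=P[...,2]
print("bench z",np.nanmedian(z[280:330,150:250]))
zi=np.clip(z/0.12,0,1)*255
cv2.imwrite("pics/top0d.png",cv2.resize(cv2.applyColorMap(zi[165:275,215:395].astype(np.uint8),cv2.COLORMAP_JET),None,fx=4.4,fy=4.4,interpolation=cv2.INTER_NEAREST))
p=np.load("side0.npz")["p"]
cv2.imwrite("pics/side0z.png",cv2.resize(p[170:330,215:415],None,fx=3.7,fy=3.7,interpolation=cv2.INTER_CUBIC))
E
```

```text
bench z 0.0006167879256049336<stdin>:8: RuntimeWarning: invalid value encountered in cast
```

View pics/top0z.png

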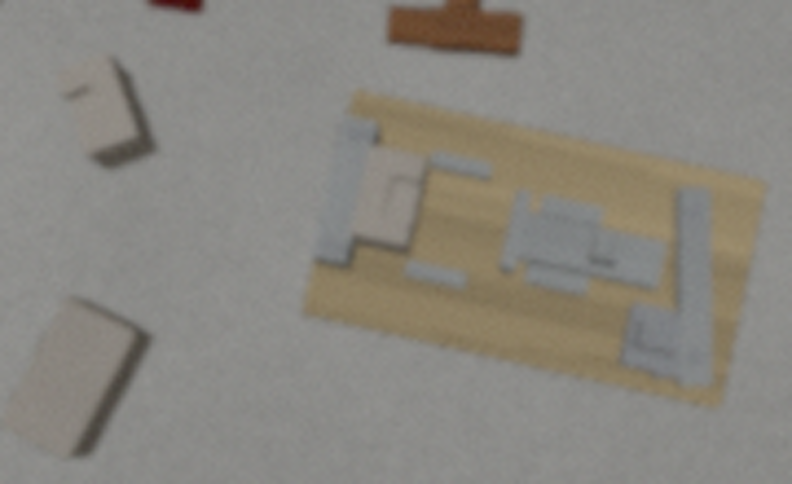

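View pics/top0d.png

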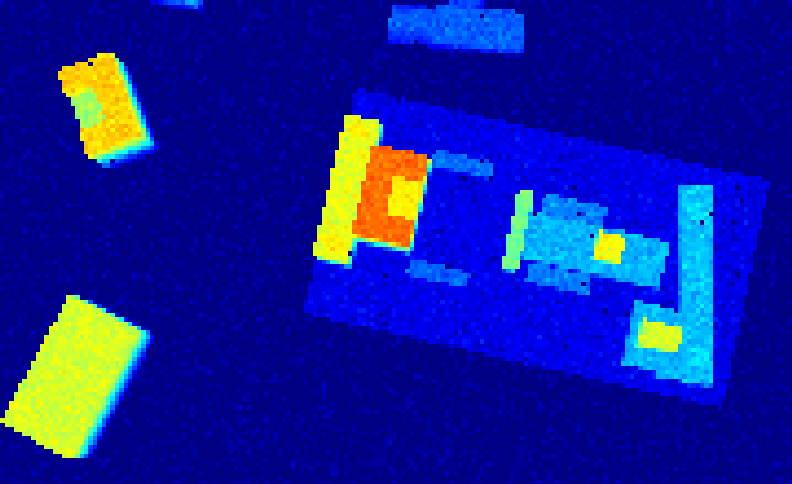

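View pics/side0z.png

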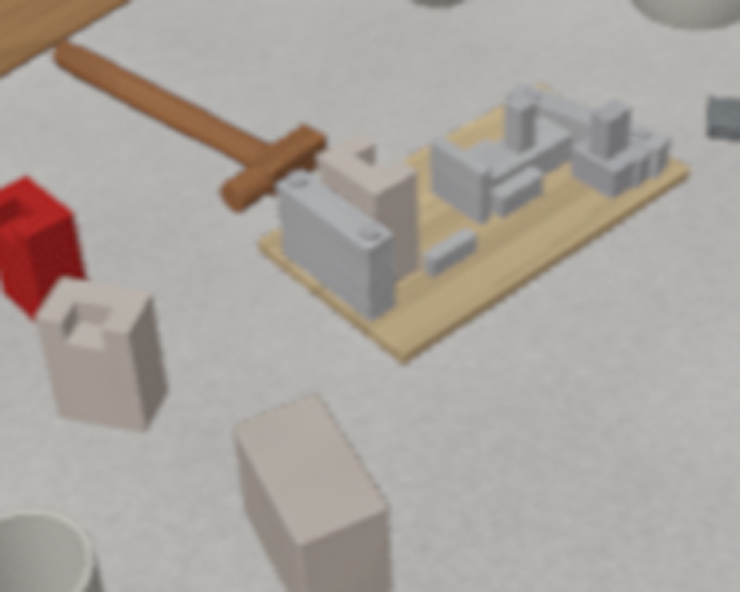

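```bash
cat >> h.py <<'E'
def rect(P,zlo,zhi,box,win=None):
    # box: world xmin,xmax,ymin,ymax
    x,y,z=P[...,0],P[...,1],P[...,2]
    m=(z>zlo)&(z<zhi)&(x>box[0])&(x<box[1])&(y>box[2])&(y<box[3])
    n,l,s,_=cv2.connectedComponentsWithStats(m.astype(np.uint8))
    i=1+np.argmax(s[1:,4]); Q=P[l==i]
    r=cv2.minAreaRect((Q[:,:2]*1000).astype(np.float32))
    return r,np.nanmedian(Q[:,2]),len(Q),Q.mean(0)
E
python3 - <<'E'
from h import *
import pickle
p=np.load("top0.npz")["p"];d=np.load("top0.npz")["d"];k=pickle.load(open("top0.k","rb"));P=pts(d,k)
def at(U,V): u=int(215+U/4.4);v=int(165+V/4.4);return P[v,u]
for n,U,V,zl,zh in [("half",110,120,.072,.09),("half all",110,120,.055,.09),("mate",375,200,.082,.1),("endblock",345,200,.064,.08),("lug",609,248,.066,.084),("tab",660,336,.06,.08),("nose",518,230,.05,.066),("ramp",695,270,.032,.046),("base",450,200,.006,.1),("wide",75,370,.06,.08),("mallet",455,30,.01,.05)]:
    c=at(U,V); w=.16 if n in("base",) else .09
    x,y,z=P[...,0],P[...,1],P[...,2]
    m=((z>zl)&(z<zh)).astype(np.uint8); nn,l=cv2.connectedComponents(m,connectivity=4)
    u=int(215+U/4.4);v=int(165+V/4.4)
    Q=P[l==l[v,u]] if l[v,u]>0 else None
    if Q is None: print(n,"miss",c);continue
    r=cv2.minAreaRect((Q[:,:2]*1000).astype(np.float32)); print(n,np.round(r[0],1),np.round(r[1],1),round(r[2],1),"z",np.median(Q[:,2]).round(4),len(Q),Q.mean(0).round(4))
E
```

```text
half [614.7 216.3] [57.6 35.4] 20.7 z 0.0802 224 [0.6144 0.2138 0.0801]
half all [614.5 216.3] [57.8 35.9] 20.9 z 0.0792 298 [0.6133 0.2147 0.0762]
mate [555.6  36.2] [34.8 55.8] 76.9 z 0.0925 222 [0.5557 0.0384 0.0923]
endblock [562.   63.7] [23.1 89.9] 77.0 z 0.0727 258 [0.5617 0.0644 0.0729]
lug [524.7 -97.5] [15.8 16.3] 76.2 z 0.0746 39 [ 0.5245 -0.0973  0.0747]
tab [ 470.4 -127.9] [24.2 15.8] 76.0 z 0.0703 57 [ 0.4704 -0.1277  0.0701]
nose [537.2 -41.8] [ 9.8 49. ] 77.1 z 0.0587 68 [ 0.5372 -0.0418  0.0586]
ramp [ 506.3 -144.6] [ 55.3 122.9] 79.9 z 0.0377 452 [ 0.4951 -0.1468  0.0379]
base [532.2 -53.5] [281.2 153.7] 77.3 z 0.0141 5118 [ 0.5287 -0.0547  0.0265]
wide [447.1 232.3] [50.6 87.5] 63.0 z 0.0702 628 [0.447  0.2313 0.0701]
mallet [787.8 -11.5] [ 86.3 260.2] 86.3 z 0.0237 952 [ 0.762  -0.0152  0.0232]
```

```bash
python3 - <<'E'
from h import *
import pickle
p=np.load("top0.npz")["p"].astype(int);d=np.load("top0.npz")["d"];k=pickle.load(open("top0.k","rb"));P=pts(d,k)
m=((p[...,2]>110)&(p[...,1]<60)&(p[...,0]<60)).astype(np.uint8)
n,l,s,c=cv2.connectedComponentsWithStats(m)
for i in range(1,n):
    if s[i,4]>40: 
        Q=P[l==i]; print(s[i],np.nanmin(Q,0).round(3),np.nanmax(Q,0).round(3))
print("jar",P[157,200],"brush",P[262,408],"bowl",P[150,420])
# side check of half's top corners by triangulation: side cam z-slice
p=np.load("side0.npz")["d"];k=pickle.load(open("side0.k","rb"));S=pts(p,k)
for nme,b,zl,zh in [("half",(.56,.67,.16,.26),.07,.09),("mate",(.5,.61,.0,.052),.084,.1),("lug",(.49,.56,-.13,-.07),.066,.084)]:
    r,z,nn,mean=rect(S,zl,zh,b);print(nme,np.round(r[0],1),np.round(r[1],1),round(r[2],1),z.round(4),nn)
def go(s,tx,ty,tz,yaw):
    R=Ro.from_quat(s["eef_rot"]).as_matrix(); D=R.T@(np.array([tx,ty,tz])-s["eef_pos"])*1000
    cy=np.degrees(np.arctan2(R[1,0],R[0,0])); print("shift",D.round(1),"twist",np.radians(cy-yaw).round(3),"cur yaw",cy.round(2))
go(state(),.6147,.2163,.20,20.7)
E
```

```text
[219 118  21  15 221] [0.772 0.214 0.059] [0.811 0.27  0.085]
[246 142  15  21 216] [0.686 0.155 0.062] [0.741 0.193 0.086]
[ 601  144   39   94 2641] [ 0.491 -1.127 -0.26 ] [ 0.815 -0.978 -0.237]
jar [0.69861177 0.31702972 0.08731927] brush [ 0.41330588 -0.25261553  0.01914748] bowl [ 0.73500118 -0.30017171  0.00572036]
half [612.  215.8] [57.3 38.3] 19.7 0.0802 373
mate [553.8  35.3] [35.8 60.4] 80.7 0.0925 220
lug [522. -98.] [18.7 16.8] 77.7 0.0738 46
shift [-473.6 -649.6   43.8] twist -1.515 cur yaw -66.12
```

```bash
python3 -m handwheel '{"translation":[[-22,-30,0],[-44,-60,0],[-66,-90,0],[-88,-120,0],[-110,-150,0],[-132,-180,0],[-154,-210,0],[-176,-240,0]],"twist":[-0.08,-0.16,-0.24,-0.32,-0.4,-0.48,-0.56,-0.64]}' 0.6
python3 - <<'E'
import sys
src='''
def go(s,tx,ty,tz,yaw):
    R=Ro.from_quat(s["eef_rot"]).as_matrix(); D=R.T@(np.array([tx,ty,tz])-s["eef_pos"])*1000
    cy=np.degrees(np.arctan2(R[1,0],R[0,0])); print("pos",s["eef_pos"].round(4),"shift",D.round(1),"twist",np.radians(cy-yaw).round(3),"cur yaw",cy.round(2),"tilt",R[:,2].round(4))
'''
open("h.py","a").write(src)
E
python3 -c "
from h import *
go(state(),.6147,.2163,.20,20.7)"
```

```text
time: 0.82
eef_pos: [0.3612, -0.2202, 0.2437]
eef_rot: [0.968, -0.252, 0.0, 0.0]
wrist_force: [0.6, -1.2, 0.5]
width: 0.0735
pos [ 0.3612 -0.2202  0.2437] shift [   8.  -504.8   43.7] twist -0.872 cur yaw -29.24 tilt [ 1.e-04 -0.e+00 -1.e+00]
```

```bash
python3 -m handwheel '{"translation":[[0,-38,0],[0,-76,0],[1,-114,0],[2,-152,0],[3,-190,0],[4,-228,0],[5,-266,0],[5,-300,0]],"twist":[-0.08,-0.16,-0.24,-0.32,-0.4,-0.48,-0.56,-0.64]}'
python3 -c "
from h import *
go(state(),.6147,.2163,.20,20.7)"
```

```text
time: 1.48
eef_pos: [0.5133, 0.039, 0.2435]
eef_rot: [0.998, 0.065, -0.0, -0.0]
wrist_force: [0.7, -0.3, -0.3]
width: 0.0734
pos [0.5133 0.039  0.2435] shift [ 123.6 -162.6   43.5] twist -0.231 cur yaw 7.48 tilt [-1.e-04  1.e-04 -1.e+00]
```

```bash
python3 -m handwheel '{"translation":[[20,-28,0],[42,-56,0],[63,-84,0],[84,-112,0],[105,-140,0],[118,-157,0],[123,-163,0],[123,-163,0]],"twist":[-0.06,-0.12,-0.18,-0.23,-0.23,-0.23,-0.23,-0.23]}'
python3 - <<'E'
from h import *
s=state();go(s,.6147,.2163,.20,20.7)
p,d=camera("wrist");k=cal("wrist",s);cv2.imwrite("pics/w1.png",p)
P=pts(d,k)
for zl in (.07,.055):
  r,z,n,m=rect(P,zl,.09,(.56,.68,.16,.27));print(np.round(r[0],1),np.round(r[1],1),r[2],z,n)
E
```

```text
time: 2.15
eef_pos: [0.6143, 0.2153, 0.2425]
eef_rot: [0.984, 0.178, -0.001, 0.0]
wrist_force: [-0.2, -0.6, -0.5]
width: 0.0731
pos [0.6143 0.2153 0.2425] shift [ 0.8 -0.8 42.5] twist -0.003 cur yaw 20.51 tilt [-1.2e-03 -3.0e-04 -1.0e+00]
[613.7 218. ] [55.9 35.4] 20.7907657623291 0.08053267518445492 1880
[613.7 218. ] [55.9 35.4] 20.789941787719727 0.08023256316667199 2469
```

View pics/w1.png

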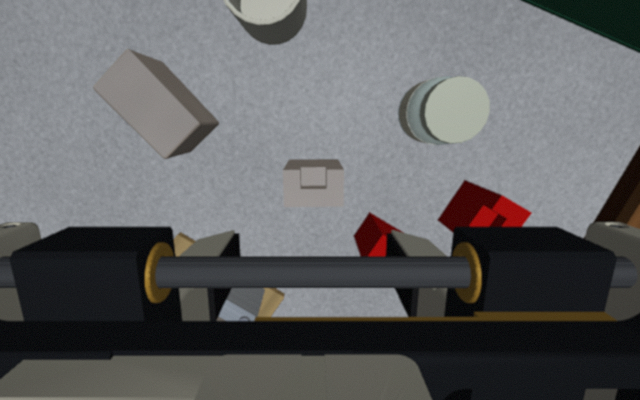

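The wrist view shows the half at (313,184) with its notch at (313,176), on the far side. Top and wrist agree to 2 mm, so I'll descend and grip.

```bash
python3 -m handwheel '{"translation":[[0,-2,30],[0,-2,65],[0,-2,100],[0,-2,130],[0,-2,160],[0,-2,180],[0,-2,192],[0,-2,196]],"twist":[0,0,0,0,0,0,0,0]}'
python3 -m handwheel '{"translation":[[0,0,0],[0,0,0],[0,0,0],[0,0,0],[0,0,0],[0,0,0]],"twist":[0,0,0,0,0,0]}' -1
python3 -c "
from h import *
go(state(),.6147,.2163,.20,20.7)"
```

```text
time: 2.87
eef_pos: [0.6122, 0.2141, 0.046]
eef_rot: [0.984, 0.176, -0.002, 0.0]
wrist_force: [-0.7, -0.1, -0.2]
width: 0.0736
time: 3.37
eef_pos: [0.6145, 0.2159, 0.0496]
eef_rot: [0.984, 0.177, 0.002, 0.0]
wrist_force: [-0.4, -2.1, 6.8]
width: 0.0559
pos [0.6145 0.2159 0.0496] shift [   0.8   -0.2 -150.3] twist -0.005 cur yaw 20.41 tilt [ 3.2e-03  2.0e-04 -1.0e+00]
```

```bash
python3 -m handwheel '{"translation":[[0,0,0],[0,0,0]],"twist":[0,0]}'
python3 -m handwheel '{"translation":[[0,0,-5],[0,0,-15],[0,0,-35],[0,0,-65],[0,0,-95],[0,0,-95]],"twist":[0,0,0,0,0,0]}'
python3 - <<'E'
from h import *
s=state();go(s,.5477,.0021,.15,-13.0);print(s["wrist_force"])
p,d=camera("side");k=cal("side");cv2.imwrite("pics/s2.png",cv2.resize(p[80:330,150:450],None,fx=2.5,fy=2.4))
E
```

```text
time: 3.53
eef_pos: [0.6145, 0.2159, 0.0496]
eef_rot: [0.984, 0.177, 0.002, 0.0]
wrist_force: [-1.1, -0.7, 6.5]
width: 0.0558
time: 4.03
eef_pos: [0.6165, 0.2168, 0.1502]
eef_rot: [0.984, 0.177, 0.006, -0.0]
wrist_force: [2.0, 0.7, -1.1]
width: 0.0559
pos [0.6165 0.2168 0.1502] shift [-139.3  177.2   -1.1] twist 0.583 cur yaw 20.41 tilt [ 0.0113  0.0026 -0.9999]
[ 1.99777548  0.69133459 -1.14755785]
```

View pics/s2.png

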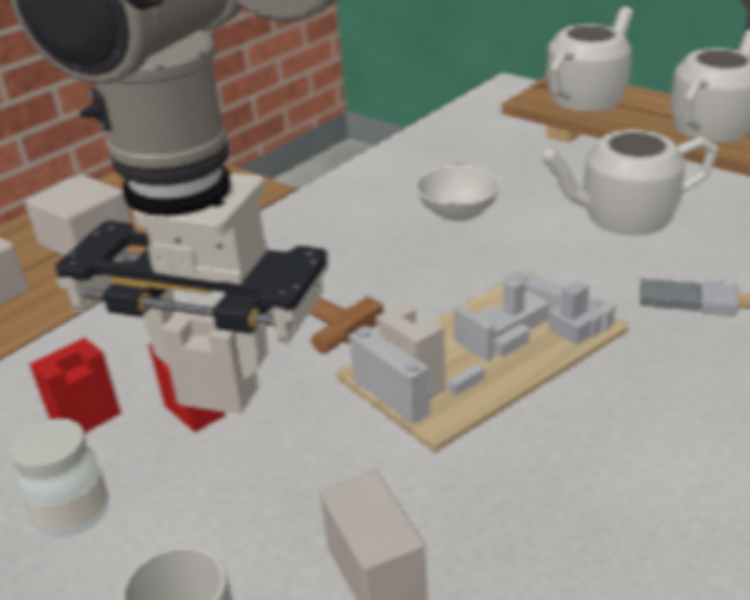

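The side view shows the half held upright in the jaws at (205,360). Next I'll raise it and carry it over the clamp.

```bash
python3 -m handwheel '{"translation":[[0,0,-25],[-5,6,-50],[-15,19,-60],[-31,40,-60],[-51,65,-60],[-72,92,-60],[-90,115,-60],[-105,134,-60]],"twist":[0,0.05,0.12,0.2,0.28,0.36,0.44,0.5]}'
python3 -m handwheel '{"translation":[[-5,13,0],[-10,26,0],[-14,40,0],[-17,48,0],[-18,52,0],[-18,52,0],[-18,52,0],[-18,52,0]],"twist":[0.04,0.07,0.083,0.083,0.083,0.083,0.083,0.083]}'
python3 - <<'E'
from h import *
s=state();go(s,.5468,-.003,.15,-13.0);print(s["wrist_force"])
p,d=camera("wrist");k=cal("wrist",s);cv2.imwrite("pics/w3.png",p);np.savez("w3.npz",p=p,d=d);import pickle;pickle.dump(k,open("w3.k","wb"))
p,d=camera("side");cv2.imwrite("pics/s3.png",cv2.resize(p[80:330,150:450],None,fx=2.5,fy=2.4))
p,d=camera("top");cv2.imwrite("pics/t3.png",cv2.resize(p[100:300,180:420],None,fx=3,fy=3))
E
```

```text
time: 4.75
eef_pos: [0.5601, 0.0519, 0.2016]
eef_rot: [0.997, -0.074, -0.001, 0.0]
wrist_force: [0.3, 0.0, -2.1]
width: 0.0561
time: 5.42
eef_pos: [0.5368, 0.0055, 0.2026]
eef_rot: [0.994, -0.113, 0.0, -0.0]
wrist_force: [-0.3, 0.4, -2.8]
width: 0.056
pos [0.5368 0.0055 0.2026] shift [11.7  6.1 52.6] twist 0.001 cur yaw -12.95 tilt [ 2.e-04  2.e-04 -1.e+00]
[-0.34697246  0.42987526 -2.77403601]
```

View pics/w3.png

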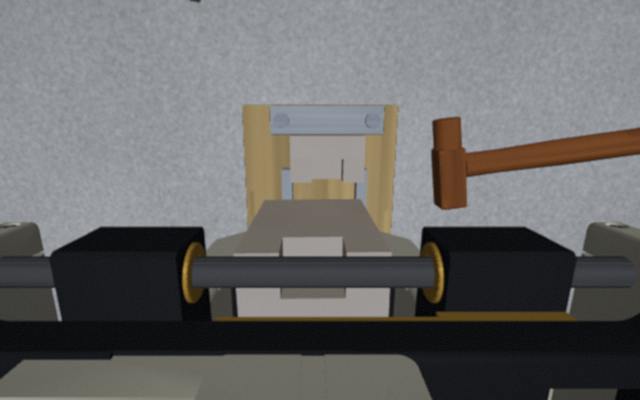

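View pics/s3.png

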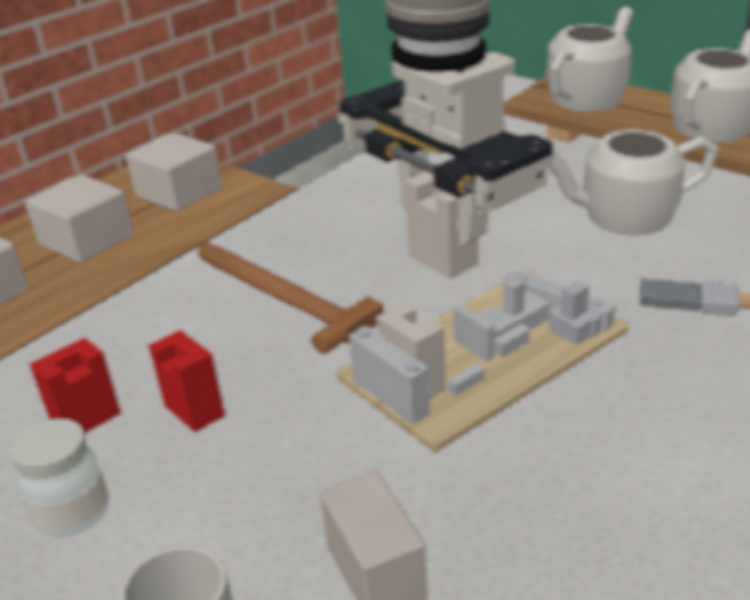

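```bash
python3 - <<'E'
from h import *
import pickle
d=np.load("w3.npz")["d"];k=pickle.load(open("w3.k","rb"));P=pts(d,k)
s=state();R=Ro.from_quat(s["eef_rot"]).as_matrix()
T=(P-s["eef_pos"])@R*1000   # tool coords
Z=P[...,2]
for n,zl,zh,ul,uh,vl,vh in [("end",.066,.08,200,440,90,140),("mate",.084,.1,200,440,90,205),("cheeks",.021,.034,270,380,150,205),("halfheldtop",.13,.26,225,400,245,320),("base",.005,.02,200,440,90,240),("halffront",.13,.24,240,400,200,245)]:
    m=np.zeros(Z.shape,bool);m[vl:vh,ul:uh]=True;m&=(Z>zl)&(Z<zh)
    Q=T[m]; print(n,len(Q),"x",np.percentile(Q[:,0],[1,50,99]).round(1),"y",np.percentile(Q[:,1],[1,99]).round(1),"z",np.median(Z[m]).round(4))
    if n in("end","mate"): r=cv2.minAreaRect(Q[:,:2].astype(np.float32));print(np.round(r[0],1),np.round(r[1],1),r[2])
    if n=="cheeks":
        for q in (Q[Q[:,0]<10],Q[Q[:,0]>=10]): print(len(q),q.min(0).round(1),q.max(0).round(1))
E
```

```text
end 3257 x [-33.1  11.2  54.7] y [-74.8 -53.3] z 0.0726
[ 10.8 -64. ] [89.9 21.6] 0.017002947628498077
mate 2848 x [-16.9  10.8  38.3] y [-53.3 -18.4] z 0.0926
[ 10.9 -35.7] [35.3 56.3] 89.95171356201172
cheeks 549 x [-30.2 -21.   51.4] y [-18.3  14. ] z 0.0275
302 [-30.4 -18.4 173.1] [-20.2  11.1 181.2]
247 [ 41.5 -18.3 173.4] [ 51.8  15.7 181.5]
halfheldtop 6969 x [-34.4  -0.2  33.8] y [-20.3   5.7] z 0.2333
base 8385 x [-67.3   3.4 124.2] y [-77.6  43. ] z 0.0126
halffront 5704 x [-28.    0.6  37. ] y [-20.5 -11.9] z 0.2014
```

```bash
python3 -m handwheel '{"translation":[[5,3,0],[10.8,6,0],[10.8,6,10],[10.8,6,30],[10.8,6,50],[10.8,6,60],[10.8,6,65],[10.8,6,65]],"twist":[0,0,0,0,0,0,0,0]}'
python3 - <<'E'
from h import *
s=state();go(s,.5468,-.003,.0615,-13.0);print(s["wrist_force"])
R=Ro.from_quat(s["eef_rot"]).as_matrix()
p,d=camera("wrist");k=cal("wrist",s);cv2.imwrite("pics/w4.png",p)
P=pts(d,k);T=(P-s["eef_pos"])@R*1000;Z=P[...,2]
for n,zl,zh in [("mate",.084,.1),("half",.14,.18)]:
    m=np.zeros(Z.shape,bool);m[60:245,150:460]=True;m&=(Z>zl)&(Z<zh);Q=T[m];print(n,len(Q),np.percentile(Q,[1,99],axis=0).round(1).tolist())
p,d=camera("side");cv2.imwrite("pics/s4.png",cv2.resize(p[130:310,230:450],None,fx=3.4,fy=3.3))
E
```

```text
time: 6.23
eef_pos: [0.5452, -0.0035, 0.1364]
eef_rot: [0.994, -0.113, -0.001, -0.0]
wrist_force: [-1.7, 0.2, -3.3]
width: 0.0559
pos [ 0.5452 -0.0035  0.1364] shift [ 1.7 -0.9 74.9] twist -0.0 cur yaw -13.01 tilt [-2.3e-03  3.0e-04 -1.0e+00]
[-1.70787173  0.24170509 -3.28385307]
mate 5610 [[-27.0, -59.9, 37.7], [28.1, -19.5, 48.1]]
half 2360 [[-27.8, -20.4, -23.7], [27.2, -16.5, -3.8]]
```

View pics/w4.png

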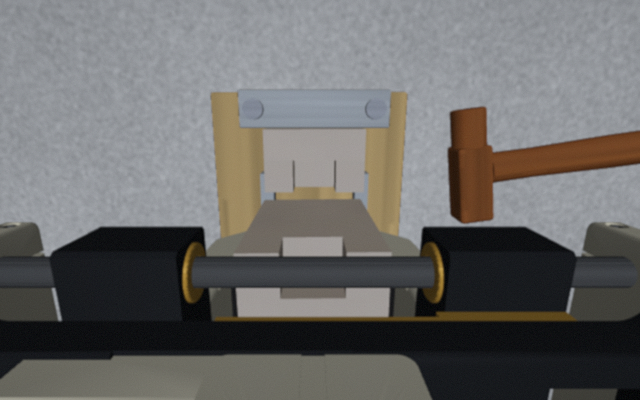

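View pics/s4.png

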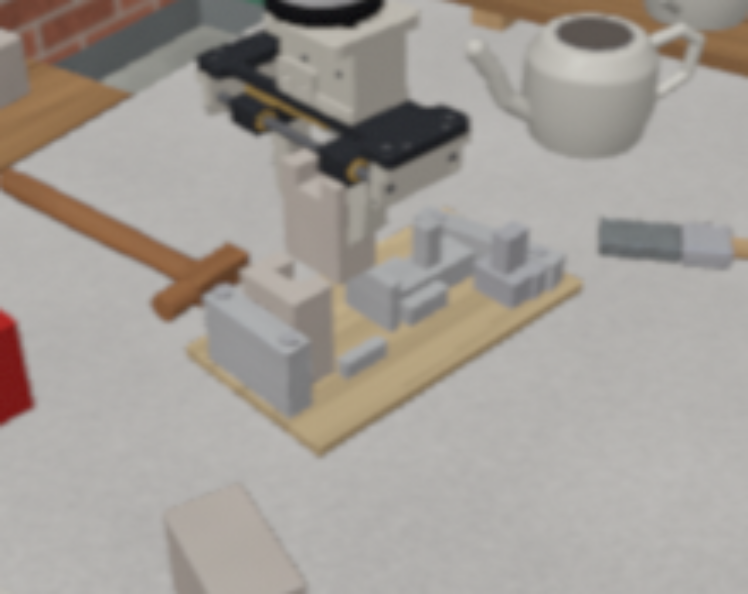

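```bash
python3 -m handwheel '{"translation":[[0.6,0.5,8],[0.6,0.5,18],[0.6,0.5,29],[0.6,0.5,40],[0.6,0.5,50],[0.6,0.5,58],[0.6,0.5,64],[0.6,0.5,66]],"twist":[0,0,0,0,0,0,0,0]}'
python3 -m handwheel '{"translation":[[0,0,1],[0,0,2],[0,0,3],[0,0,4],[0,0,5],[0,0,6],[0,0,6]],"twist":[0,0,0,0,0,0,0]}'
```

```text
time: 7.0
eef_pos: [0.5457, -0.0041, 0.0706]
eef_rot: [0.994, -0.113, -0.001, 0.0]
wrist_force: [-0.2, 0.8, -3.1]
width: 0.0559
time: 7.58
eef_pos: [0.5461, -0.0042, 0.0656]
eef_rot: [0.994, -0.113, -0.0, 0.0]
wrist_force: [0.5, 0.5, -2.4]
width: 0.056
```

```bash
python3 - <<'E'
from h import *
s=state();go(s,.5468,-.003,.0615,-13.0);print(s["wrist_force"])
p,d=camera("side");cv2.imwrite("pics/s5.png",cv2.resize(p[130:310,230:450],None,fx=3.4,fy=3.3))
E
```

```text
pos [ 0.5461 -0.0042  0.0656] shift [ 0.4 -1.3  4.1] twist -0.0 cur yaw -13.01 tilt [-0.e+00 -1.e-04 -1.e+00]
[ 0.4777108   0.46111154 -2.36232352]
```

View pics/s5.png

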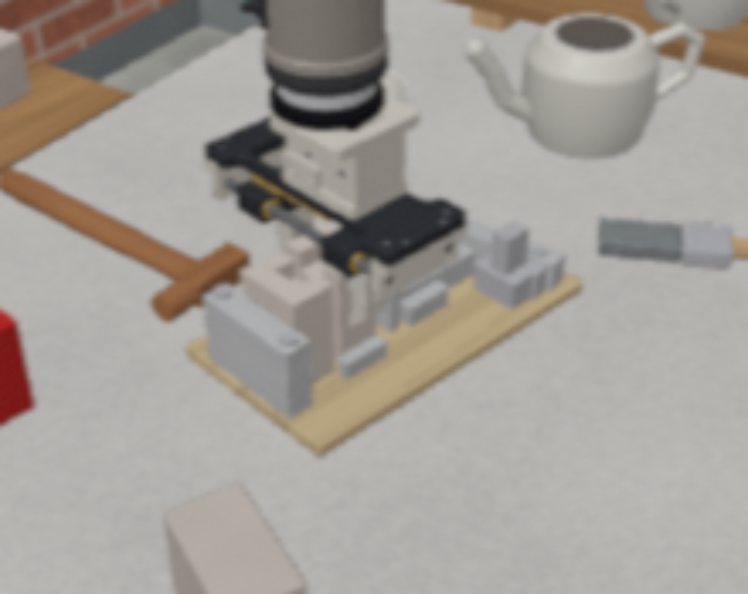

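```bash
python3 -m handwheel '{"translation":[[0,0,0.7],[0,0,1.4],[0,0,2.1],[0,0,2.8],[0,0,2.8]],"twist":[0,0,0,0,0]}'; python3 -m handwheel '{"translation":[[0,0,0.6],[0,0,1.2],[0,0,1.2]],"twist":[0,0,0]}'
```

```text
time: 8.05
eef_pos: [0.546, -0.0041, 0.0627]
eef_rot: [0.994, -0.113, -0.0, 0.0]
wrist_force: [-0.6, 0.2, -2.3]
width: 0.0558
time: 8.3
eef_pos: [0.5461, -0.0041, 0.0617]
eef_rot: [0.994, -0.113, 0.0, 0.0]
wrist_force: [0.6, 0.1, -1.4]
width: 0.0558
```

```bash
python3 -m handwheel '{"translation":[[0,0,0.5],[0,0,0.5]],"twist":[0,0]}'; python3 -m handwheel '{"translation":[[0,0,0.5],[0,0,0.5]],"twist":[0,0]}'
```

```text
time: 8.47
eef_pos: [0.5462, -0.0041, 0.0617]
eef_rot: [0.994, -0.113, 0.0, 0.0]
wrist_force: [-1.6, 1.5, 2.7]
width: 0.0562
time: 8.63
eef_pos: [0.5462, -0.0041, 0.0616]
eef_rot: [0.994, -0.113, 0.0, 0.0]
wrist_force: [-3.8, 0.0, 7.4]
width: 0.0561
```

```bash
python3 -m handwheel '{"translation":[[0,0,0],[0,0,0],[0,0,0],[0,0,0]],"twist":[0,0,0,0]}' 0.5;  python3 -m handwheel '{"translation":[[0,0,-5],[0,0,-20],[0,0,-45],[0,0,-75],[0,0,-100],[0,0,-110],[0,0,-110]],"twist":[0,0,0,0,0,0,0]}'
python3 - <<'E'
from h import *
s=state();go(s,.5247,-.0973,.15,-13.0)
p,d=camera("side");cv2.imwrite("pics/s6.png",cv2.resize(p[130:310,230:450],None,fx=3.4,fy=3.3))
k=cal("top");p,d=camera("top");
P=pts(d,k)
s=state();R=Ro.from_quat(s["eef_rot"]).as_matrix()
p,d=camera("wrist");kw=cal("wrist",s);P=pts(d,kw);cv2.imwrite("pics/w6.png",p)
yaw=np.radians(-13);C=np.array([[np.cos(yaw),np.sin(yaw)],[-np.sin(yaw),np.cos(yaw)]])
q=(P[...,:2]-np.array([.5348,-.0539]))@C.T*1000
m=(P[...,2]>.084)&(P[...,2]<.1)&(abs(q[...,0])<45)&(q[...,1]>20)&(q[...,1]<120)
n,l,st,_=cv2.connectedComponentsWithStats(m.astype(np.uint8),connectivity=4)
for i in range(1,n):
    if st[i,4]>200:
        r=cv2.minAreaRect(q[l==i].astype(np.float32));print(st[i,4],np.round(r[0],1),np.round(r[1],1),r[2],np.median(P[l==i][:,2]))
E
```

```text
time: 8.97
eef_pos: [0.5463, -0.0042, 0.0607]
eef_rot: [0.994, -0.113, 0.0, 0.0]
wrist_force: [-0.0, 0.1, -0.3]
width: 0.0686
time: 9.55
eef_pos: [0.5475, -0.0043, 0.1734]
eef_rot: [0.994, -0.113, 0.003, 0.0]
wrist_force: [-1.0, 0.4, -0.2]
width: 0.0687
pos [ 0.5475 -0.0043  0.1734] shift [-1.5 95.8 23.3] twist -0.0 cur yaw -13.0 tilt [ 5.6e-03 -9.0e-04 -1.0e+00]
3763 [-0.7 93.9] [56.1 35.1] 0.005778509192168713 0.0925779992489762
3405 [-0.4 53.2] [56.2 35.7] 0.6729146242141724 0.09258246280885915
```

View pics/s6.png

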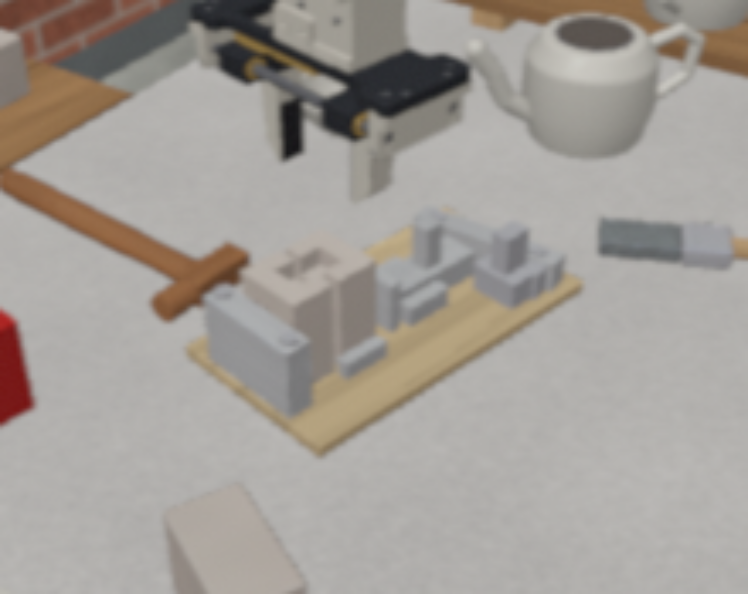

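View pics/w6.png

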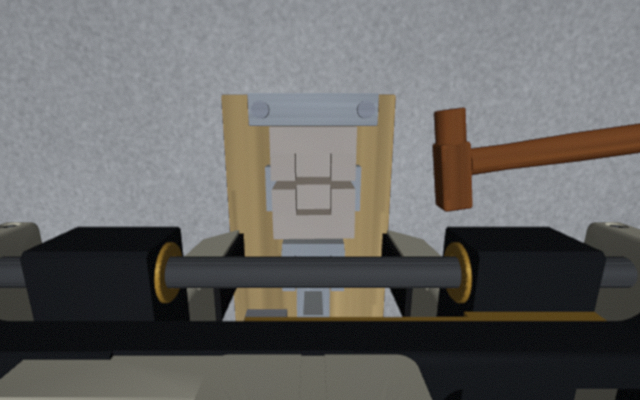

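The half stands in the clamp, centred to 0.3 mm, about 5.7 mm short of its mate and with its notch facing it. Now the bar lug.

```bash
python3 -m handwheel '{"translation":[[0,20,0],[0,45,0],[0,70,0],[-0.4,88,0],[-0.4,95,0],[-0.4,95,0],[-0.4,95,0]],"twist":[0,0,0,0,0,0,0]}' 0.0
python3 - <<'E'
from h import *
s=state();go(s,.5245,-.0965,.062,-13.0)
R=Ro.from_quat(s["eef_rot"]).as_matrix()
p,d=camera("wrist");kw=cal("wrist",s);P=pts(d,kw);cv2.imwrite("pics/w7.png",p)
T=(P-s["eef_pos"])@R*1000;Z=P[...,2]
for n,zl,zh in [("lug/tab",.064,.08),("nose",.05,.063),("half/mate",.084,.1)]:
    m=(Z>zl)&(Z<zh);m[245:]=False
    nn,l,st,c=cv2.connectedComponentsWithStats(m.astype(np.uint8),connectivity=4)
    for i in range(1,nn):
        if st[i,4]>100: Q=T[l==i];print(n,st[i,4],c[i].round(),Q.min(0).round(1),Q.max(0).round(1))
E
```

```text
time: 10.28
eef_pos: [0.524, -0.0962, 0.1697]
eef_rot: [0.994, -0.114, -0.001, -0.0]
wrist_force: [0.6, 0.2, -0.4]
width: 0.0459
pos [ 0.524  -0.0962  0.1697] shift [  0.7   0.3 107.7] twist -0.001 cur yaw -13.05 tilt [-0.0017  0.001  -1.    ]
lug/tab 1607 [313.  19.] [ -27.6 -137.9   89.9] [  28.3 -119.6  105.8]
lug/tab 989 [314.  53.] [ -11.6 -114.6   90.6] [ 12.6 -98.4  95.4]
lug/tab 536 [313. 208.] [-7.3 -8.6 93.4] [  8.3   7.9 105.7]
nose 157 [313.  37.] [ -12.8 -120.4  106.9] [  13.8 -119.5  118.9]
nose 945 [313. 129.] [-24.4 -62.  109. ] [ 25.4 -52.5 113. ]
half/mate 771 [280.  13.] [ -27.8 -133.6   74.7] [ -11.7 -119.5   85.8]
half/mate 771 [346.  13.] [  12.2 -135.    74.7] [  28.2 -119.4   85.7]
half/mate 4451 [314.  69.] [ -27.5 -114.8   74.5] [ 28.9 -79.   85.7]
```

View pics/w7.png

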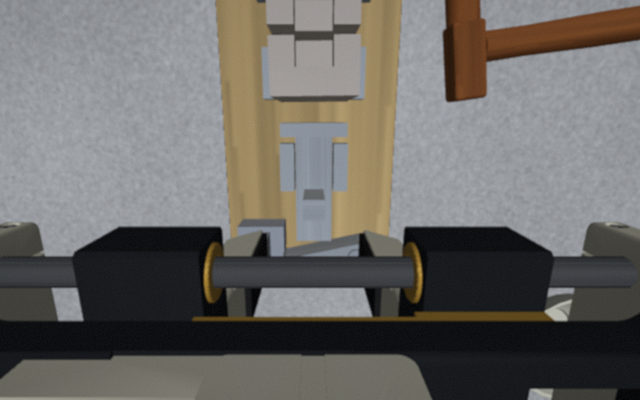

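```bash
python3 -m handwheel '{"translation":[[0.5,0,25],[0.5,0,55],[0.5,0,80],[0.5,0,95],[0.5,0,104],[0.5,0,107],[0.5,0,107]],"twist":[0,0,0,0,0,0,0]}'
python3 -m handwheel '{"translation":[[0,0,0],[0,0,0],[0,0,0],[0,0,0],[0,0,0]],"twist":[0,0,0,0,0]}' -1
```

```text
time: 10.92
eef_pos: [0.5249, -0.096, 0.0634]
eef_rot: [0.994, -0.113, -0.0, -0.0]
wrist_force: [-0.3, -0.8, -0.7]
width: 0.0459
time: 11.33
eef_pos: [0.525, -0.0968, 0.0642]
eef_rot: [0.994, -0.113, 0.0, 0.0]
wrist_force: [-3.2, 0.9, 1.7]
width: 0.0167
```

```bash
python3 -m handwheel '{"translation":[[0,-2,0],[0,-4,0],[0,-6,0],[0,-8,0],[0,-10,0],[0,-12,0],[0,-14,0],[0,-15,0]],"twist":[0,0,0,0,0,0,0,0]}'
python3 -m handwheel '{"translation":[[0,-1,0],[0,-2,0],[0,-3,0],[0,-4,0],[0,-5,0],[0,-5,0]],"twist":[0,0,0,0,0,0]}'
python3 -m handwheel '{"translation":[[0,-0.7,0],[0,-1.4,0],[0,-1.4,0]],"twist":[0,0,0]}'
```

```text
time: 12.0
eef_pos: [0.5278, -0.082, 0.0642]
eef_rot: [0.994, -0.113, -0.0, 0.0]
wrist_force: [-3.9, -1.7, 6.2]
width: 0.0159
time: 12.5
eef_pos: [0.5288, -0.0775, 0.0642]
eef_rot: [0.994, -0.113, -0.0, 0.0]
wrist_force: [-3.4, -1.8, 5.5]
width: 0.016
time: 12.75
eef_pos: [0.5291, -0.0762, 0.0642]
eef_rot: [0.994, -0.113, -0.0, 0.0]
wrist_force: [-4.5, -1.2, 6.3]
width: 0.0158
```

```bash
python3 -m handwheel '{"translation":[[0,-0.5,0],[0,-1,0],[0,-1,0]],"twist":[0,0,0]}'
python3 -m handwheel '{"translation":[[0,-0.5,0],[0,-0.5,0]],"twist":[0,0]}'
python3 -m handwheel '{"translation":[[0,-0.5,0],[0,-0.5,0]],"twist":[0,0]}'
```

```text
time: 13.0
eef_pos: [0.5294, -0.0752, 0.0642]
eef_rot: [0.994, -0.113, -0.0, 0.0]
wrist_force: [-3.4, -3.1, 5.8]
width: 0.0156
time: 13.17
eef_pos: [0.5295, -0.0748, 0.0642]
eef_rot: [0.994, -0.113, -0.0, 0.0]
wrist_force: [-4.6, -2.0, 5.7]
width: 0.0158
time: 13.33
eef_pos: [0.5295, -0.0744, 0.0642]
eef_rot: [0.994, -0.113, -0.0, 0.001]
wrist_force: [-4.3, -4.8, 5.0]
width: 0.0157
```

```bash
python3 -m handwheel '{"translation":[[0,-0.5,0],[0,-0.5,0]],"twist":[0,0]}'
python3 -m handwheel '{"translation":[[0,-0.5,0],[0,-0.5,0]],"twist":[0,0]}'
python3 - <<'E'
from h import *
p,d=camera("side");cv2.imwrite("pics/s8.png",cv2.resize(p[130:310,230:450],None,fx=3.4,fy=3.3))
E
```

```text
time: 13.5
eef_pos: [0.5295, -0.0744, 0.0642]
eef_rot: [0.994, -0.113, -0.001, 0.001]
wrist_force: [-5.9, -5.7, 6.4]
width: 0.0154
time: 13.67
eef_pos: [0.5295, -0.0744, 0.0642]
eef_rot: [0.994, -0.113, -0.001, 0.001]
wrist_force: [-5.9, -7.5, 6.0]
width: 0.0159
```

View pics/s8.png

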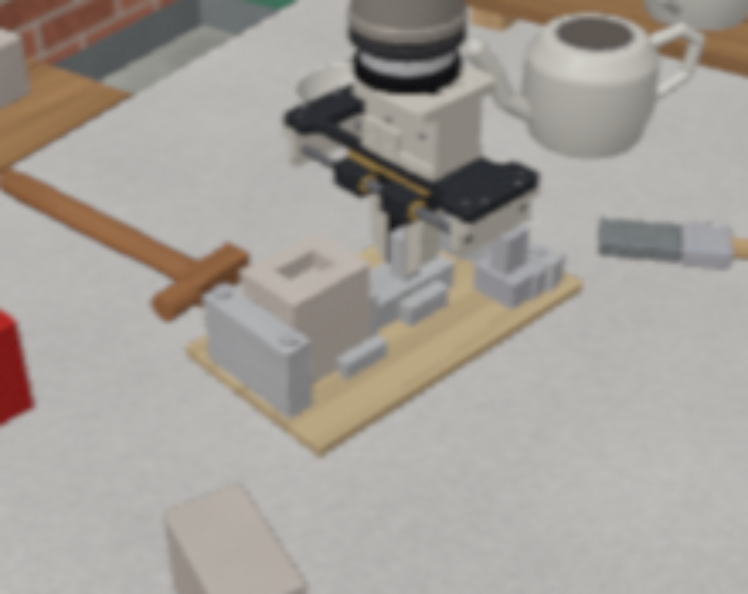

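The side view shows the half closed against its mate at (310,280). The reading stalled at a push of about 8 N, with 23 mm of bar travel. I'll let go and move over the wedge tab.

```bash
python3 -m handwheel '{"translation":[[0,1.5,0],[0,1.5,0]],"twist":[0,0]}'; python3 -m handwheel '{"translation":[[0,0,0],[0,0,0],[0,0,0]],"twist":[0,0,0]}' 0.0
python3 -m handwheel '{"translation":[[0,0,-10],[0,0,-40],[0,0,-75],[-10,15,-105],[-28,40,-108],[-40,60,-108],[-46,64,-108],[-46,64,-108]],"twist":[0,0,0,0,0,0,0,0]}'
python3 - <<'E'
from h import *
s=state();go(s,.4703,-.1264,.063,-13.0)
R=Ro.from_quat(s["eef_rot"]).as_matrix()
p,d=camera("wrist");kw=cal("wrist",s);P=pts(d,kw);cv2.imwrite("pics/w9.png",p)
T=(P-s["eef_pos"])@R*1000;Z=P[...,2]
for n,zl,zh in [("lug/tab",.064,.08),("nose",.05,.063),("half/mate",.084,.1)]:
    m=(Z>zl)&(Z<zh);m[245:]=False
    nn,l,st,c=cv2.connectedComponentsWithStats(m.astype(np.uint8),connectivity=4)
    for i in range(1,nn):
        if st[i,4]>100: Q=T[l==i];print(n,st[i,4],c[i].round(),Q.min(0).round(1),Q.max(0).round(1))
E
```

```text
time: 13.88
eef_pos: [0.5295, -0.0746, 0.0642]
eef_rot: [0.994, -0.113, -0.0, 0.0]
wrist_force: [-3.9, 0.6, 5.1]
width: 0.0157
time: 14.13
eef_pos: [0.5302, -0.0743, 0.0637]
eef_rot: [0.994, -0.113, 0.0, 0.0]
wrist_force: [0.5, 0.5, -0.6]
width: 0.0314
time: 14.8
eef_pos: [0.4698, -0.1269, 0.1724]
eef_rot: [0.993, -0.114, 0.0, 0.0]
wrist_force: [-0.2, -0.3, -0.8]
width: 0.0459
pos [ 0.4698 -0.1269  0.1724] shift [  0.4  -0.6 109.4] twist -0.002 cur yaw -13.13 tilt [ 2.e-04 -1.e-04 -1.e+00]
lug/tab 628 [381.  20.] [  18.2 -140.1   92.4] [  74.1 -126.8  108.4]
lug/tab 608 [378. 118.] [ 37.6 -73.1  95.2] [ 54.1 -57.2 108.3]
lug/tab 689 [313. 206.] [ -7.5 -12.7  99.4] [  7.8  11.4 108. ]
nose 1518 [377.  34.] [  18.3 -145.3  109.4] [  74.3 -116.8  122.3]
half/mate 1507 [390.   7.] [  18.3 -135.1   77.8] [  74.4 -126.8   88.3]
```

View pics/w9.png

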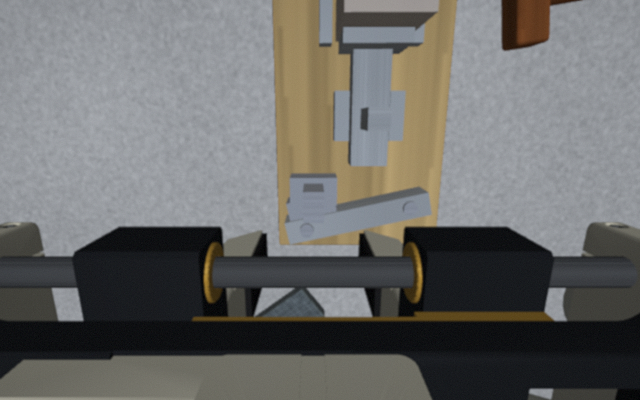

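```bash
python3 -m handwheel '{"translation":[[0,-0.5,25],[0,-0.5,55],[0,-0.5,80],[0,-0.5,97],[0,-0.5,106],[0,-0.5,109],[0,-0.5,109]],"twist":[0,0,0,0,0,0,0]}'
python3 -m handwheel '{"translation":[[0,0,0],[0,0,0],[0,0,0],[0,0,0],[0,0,0]],"twist":[0,0,0,0,0]}' -1
python3 -m handwheel '{"translation":[[3,-0.7,0],[7,-1.5,0],[12,-2.6,0],[17,-3.7,0],[22,-4.8,0],[27,-5.9,0],[32,-7,0],[32,-7,0]],"twist":[0,0,0,0,0,0,0,0]}'
```

```text
time: 15.43
eef_pos: [0.4713, -0.1254, 0.0623]
eef_rot: [0.994, -0.113, -0.0, -0.0]
wrist_force: [-0.3, 0.2, 0.2]
width: 0.046
time: 15.85
eef_pos: [0.4711, -0.1261, 0.0633]
eef_rot: [0.994, -0.113, 0.0, 0.0]
wrist_force: [-3.7, 0.5, 0.1]
width: 0.0172
time: 16.52
eef_pos: [0.5053, -0.1263, 0.0632]
eef_rot: [0.994, -0.113, 0.001, 0.0]
wrist_force: [1.8, 2.2, 6.0]
width: 0.016
```

```bash
python3 -m handwheel '{"translation":[[2,-0.4,0],[4,-0.9,0],[6,-1.3,0],[8,-1.8,0],[10,-2.2,0],[12,-2.6,0],[12,-2.6,0]],"twist":[0,0,0,0,0,0,0]}'
python3 -m handwheel '{"translation":[[1,-0.2,0],[2,-0.4,0],[2,-0.4,0]],"twist":[0,0,0]}'
```

```text
time: 17.1
eef_pos: [0.5166, -0.1265, 0.0632]
eef_rot: [0.994, -0.113, 0.001, 0.0]
wrist_force: [-0.4, 1.3, 6.3]
width: 0.0159
time: 17.35
eef_pos: [0.5177, -0.1265, 0.0631]
eef_rot: [0.994, -0.113, -0.0, 0.0]
wrist_force: [-2.8, 0.7, 7.3]
width: 0.0157
```

```bash
for i in 1; do python3 -m handwheel '{"translation":[[1,-0.2,0],[1,-0.2,0]],"twist":[0,0]}'; done
python3 -m handwheel '{"translation":[[1,-0.2,0],[1,-0.2,0]],"twist":[0,0]}'
python3 -m handwheel '{"translation":[[1,-0.2,0],[1,-0.2,0]],"twist":[0,0]}'
```

```text
time: 17.52
eef_pos: [0.5178, -0.1265, 0.0631]
eef_rot: [0.994, -0.113, -0.001, 0.0]
wrist_force: [-7.3, -0.8, 11.4]
width: 0.0161
time: 17.68
eef_pos: [0.518, -0.1265, 0.0631]
eef_rot: [0.994, -0.113, -0.002, 0.0]
wrist_force: [-10.3, 0.2, 13.3]
width: 0.0152
time: 17.85
eef_pos: [0.5181, -0.1266, 0.0631]
eef_rot: [0.994, -0.113, -0.003, 0.0]
wrist_force: [-13.7, -1.8, 15.5]
width: 0.0156
```

```bash
python3 -m handwheel '{"translation":[[1,-0.2,0],[1,-0.2,0]],"twist":[0,0]}'
python3 -m handwheel '{"translation":[[1,-0.2,0],[1,-0.2,0],[1,-0.2,0]],"twist":[0,0,0]}'
```

```text
time: 18.02
eef_pos: [0.5183, -0.1266, 0.063]
eef_rot: [0.994, -0.113, -0.004, 0.0]
wrist_force: [-17.6, -1.7, 16.3]
width: 0.0155
time: 18.27
eef_pos: [0.5185, -0.1266, 0.063]
eef_rot: [0.994, -0.113, -0.005, 0.0]
wrist_force: [-19.6, -1.8, 19.0]
width: 0.0157
```

```bash
python3 -m handwheel '{"translation":[[-2,0.4,0],[-3.5,0.8,0],[-3.5,0.8,0]],"twist":[0,0,0]}'
python3 -m handwheel '{"translation":[[0,0,0],[0,0,0],[0,0,0],[0,0,0]],"twist":[0,0,0,0]}' 0.0
```

```text
time: 18.52
eef_pos: [0.5182, -0.1266, 0.063]
eef_rot: [0.994, -0.113, -0.001, -0.0]
wrist_force: [-5.8, 1.2, 9.2]
width: 0.0158
time: 18.85
eef_pos: [0.5196, -0.1267, 0.0625]
eef_rot: [0.994, -0.113, 0.0, 0.0]
wrist_force: [0.0, -0.6, -0.0]
width: 0.038
```

```bash
python3 -m handwheel '{"translation":[[0,0,-5],[0,0,-20],[0,0,-50],[0,0,-85],[0,0,-110],[0,20,-118],[0,50,-118],[0,60,-118]],"twist":[0,0,0,0,0,0,0,0]}'
python3 - <<'E'
from h import *
s=state();print(s["wrist_force"],s["width"])
R=Ro.from_quat(s["eef_rot"]).as_matrix()
p,d=camera("wrist");kw=cal("wrist",s);P=pts(d,kw);cv2.imwrite("pics/w10.png",p)
T=(P-s["eef_pos"])@R*1000;Z=P[...,2]
for n,zl,zh in [("lug/tab",.064,.08),("nose",.05,.063),("half/mate",.084,.1)]:
    m=(Z>zl)&(Z<zh);m[245:]=False
    nn,l,st,c=cv2.connectedComponentsWithStats(m.astype(np.uint8),connectivity=4)
    for i in range(1,nn):
        if st[i,4]>60: Q=T[l==i];print(n,st[i,4],c[i].round(),Q.min(0).round(1),Q.max(0).round(1))
p,d=camera("side");cv2.imwrite("pics/s10.png",cv2.resize(p[130:310,230:450],None,fx=3.4,fy=3.3))
k=cal("top");p,d=camera("top");cv2.imwrite("pics/t10.png",cv2.resize(p[60:340,140:460],None,fx=2.1,fy=2.1))
E
```

```text
time: 19.52
eef_pos: [0.5059, -0.1877, 0.1821]
eef_rot: [0.994, -0.114, 0.001, 0.001]
wrist_force: [1.1, -0.9, 0.7]
width: 0.0457
[ 1.13785821 -0.94015812  0.70586304] 0.0457270555925925
lug/tab 641 [308.  42.] [ -11.1 -124.4  105. ] [   4.5 -108.3  117.6]
lug/tab 745 [309. 123.] [-10.2 -74.  109.4] [  5.4 -50.2 113.6]
nose 65 [309.  58.] [ -11.  -108.8  119.9] [   4.7 -108.3  130.6]
```

View pics/w10.png

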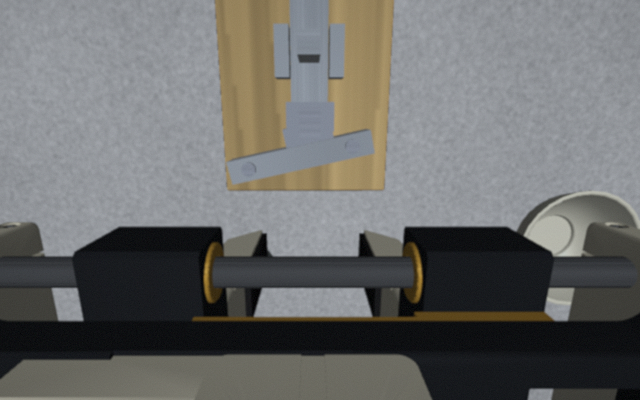

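View pics/s10.png

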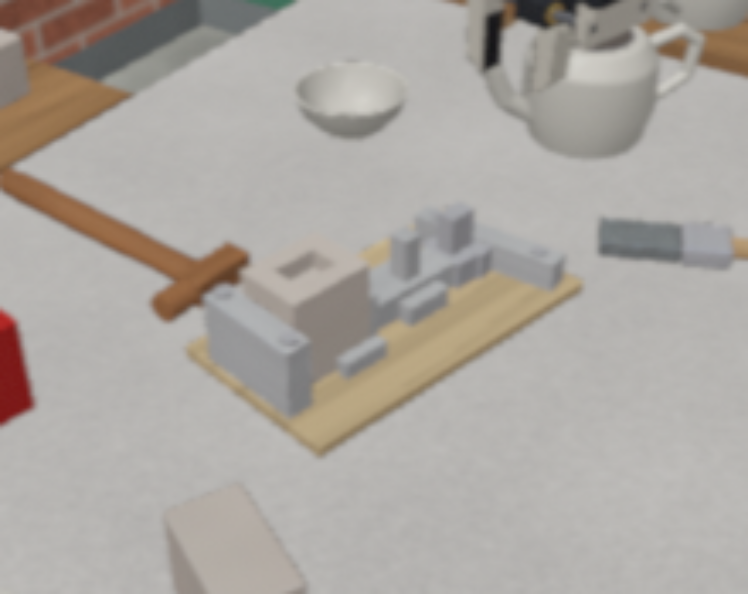

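```bash
python3 -m handwheel '{"translation":[[0,0,0],[0,0,0],[0,0,0],[0,0,0]],"twist":[0,0,0,0]}'
python3 - <<'E'
from h import *
P=pts(camera("top")[1],cal("top"));Z=P[...,2]
yaw=np.radians(-13);C=np.array([[np.cos(yaw),np.sin(yaw)],[-np.sin(yaw),np.cos(yaw)]])
q=(P[...,:2]-np.array([.5348,-.0539]))@C.T*1000
for n,zl,zh in [("half+mate",.084,.1),("lug/tab",.062,.08)]:
    m=(Z>zl)&(Z<zh)&(abs(q[...,0])<60)&(abs(q[...,1])<130)
    nn,l,st,c=cv2.connectedComponentsWithStats(m.astype(np.uint8),connectivity=4)
    for i in range(1,nn):
        if st[i,4]>20:r=cv2.minAreaRect(q[l==i].astype(np.float32));print(n,np.round(r[0],1),np.round(r[1],1),round(r[2],1))
from station import finish_job
print(finish_job())
E
```

```text
time: 20.0
eef_pos: [0.5061, -0.1843, 0.1805]
eef_rot: [0.994, -0.113, -0.0, -0.0]
wrist_force: [-0.4, -0.1, 0.8]
width: 0.0463
half+mate [ 0.3 75. ] [56.4 70. ] 0.7
lug/tab [-1.000e-01  1.198e+02] [89.5 20.7] 0.7
lug/tab [ 1.4 75.6] [22.9 35. ] 3.3
lug/tab [  0.2 -21.8] [16.3 15.4] 0.9
lug/tab [  0.9 -76.4] [23.8 16.4] 89.5
the job is handed in; nothing more can be done
None
```

I stood the loose half in the clamp, closed the bar on it and jammed the wedge. The job is handed in, at about 20 s of the 62 s allowed.

- **Half:** I gripped it across its width, lowered it until the floor took its weight, and let go. It stood centred to within about 0.5 mm with its notch facing the mate.
- **Bar:** I slid it up by its lug, about 23 mm, until it pressed the closed mould with about 8 N.
- **Wedge:** I pushed the tab about 47 to 48 mm along its ramp until it jammed at a push of about 20 N. I eased off before letting go and moved the arm clear.

**Last checks (top camera):** the half and mate together measure 56.4 x 70.0 mm, so the joint is closed. They sit 0.3 mm off the clamp's middle. The lug is at clamp y -21.8 mm, which puts the bar at about 28 mm of travel. The tab's position puts the wedge at about 48 mm. The gripper was clear, with wrist force under 1 N.

None of these checks failed. I could not measure the contact forces left after letting go. I never touched the other things on the bench, but I did not measure their positions again afterwards.

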